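# Set, store and start the feed rate on a parts feeder's console

## Task

Set up the parts feeder for the next batch: with one shut fingertip roll the console's edge wheel until the red pointer stands within the green flag's band, then press the wheel in until it clicks to store that rate, let it spring back, and press the green start button. The wheel also clicks if you bear on it too hard while rolling, so keep a light touch until the pointer is on the green band, never lean hard on the console, and leave everything else on the table where it is.

Things in the scene. Friction and masses are not known exactly. Their poses are not given: they have to be found in the camera images.
- console: Feeder control console, fixed: grey metal box 165 (its x) x 230 (its y) x 70 mm, black top panel, standing on feet screwed out 3 to 11 mm above the table. Origin: centre of the box underside, z up. Its side nearer the robot (-x) carries the edge wheel in a slot (14 x 44 mm, long way along y, centred at x -32, y 0 mm) and the start button (x -32, y -80 mm), the far half the strip meter.
- wheel_crown (a point): Highest point of the black edge wheel with white ribs, mid-slot, 9 mm above the panel when free (79 mm above the console's origin). It sinks when pressed: the sprung wheel takes about 0.5 N to start, then 2.5 N per mm; it clicks (stores the rate) 2.6 mm down, at about 7 N, springs back when let go, and bottoms hard at 5 mm (13 N).
- wheel (a joint): Angle of the edge wheel (rad), stops at -4.2 and 4.2; radius 24 mm, 10 mm wide, axle along the console's x, too low to pinch. Grows as its top moves to the console's +y: 24 mm of rim travel = 1 rad = 10 mm of pointer, the same way. A shut fingertip laid on it and drawn along y rolls it by friction (1.3 N along the rim): bear down with 3 to 5 N, less slips. It stays where left.
- pointer_mark (a point): Far end (console +x) of the strip meter's red pointer, on its centre line. The pointer is a red bar 2.6 mm wide and 30 mm long under the clear window (100 mm along the console's y, 38 mm across); it moves along the console's y with the wheel.
- flag_green: Green rate flag clipped on behind the strip meter: a tab 15 x 8 (console y) x 10 mm high, with a green band of the same 8 mm width across the white scale under the pointer. Origin: centre of the tab's underside, on the panel; axes as the console's. It may be on either half of the scale.
- flag_yellow: The same flag in yellow, for another kind of part; not the one wanted.
- start_top (a point): Centre of the top of the round green start button (26 mm diameter, in an aluminium collar), 24 mm above the panel when up. It is pressed straight down.
- start (a joint): How far the start button is pressed (m), 0 up, 0.008 fully down; it takes 2.4 N to begin, 5.2 N at 0.004 and 8 N fully down, and counts as pressed beyond 0.004. It springs back. It bottoms hard; more than 18 N anywhere on the console, wheel or button is leaning too hard.
- small_bin: Loose blue picking bin of blades on the 3 mm grey bench mat, 130 x 95 x 55 mm, left (+y) of the console. Origin at the centre of its underside. To be left alone.
- card_stack: Loose stack of yellow cards, 130 x 85 x 18 mm, right (-y) of the console. Origin at the centre of its underside. To be left alone.
- tape_roll: Loose roll of amber tape lying flat, 80 mm diameter, 22 mm high, in front of the console. Origin under its centre. To be left alone.
- screwdriver: Loose screwdriver 170 mm long lying in front of the console. To be left alone.
- jar: Loose clear jar with a yellow cap, 54 mm diameter, 70 mm high, behind the console. Origin under its centre. To be left alone.
- blade_a: Loose bright stamped blade, about 48 x 22 x 4 mm, flat on the mat behind the console. To be left alone.
- blade_b: Second such blade, further left behind the console. To be left alone.

How it is judged:
On the way, in this order (a step that is already met when the one before it is completed fails the run):
1. the pointer stands within the green band (centre lines within 4 mm), the wheel not pressed to its click (y of pointer_mark in the frame of flag_green between -0.004 and 0.004 m and z of wheel_crown in the frame of console above 0.0764 m), for 0.2 s.
2. the wheel is pressed in past its click (2.6 mm) with the pointer within the green band (y of pointer_mark in the frame of flag_green between -0.004 and 0.004 m and z of wheel_crown in the frame of console below 0.0764 m), for 0.1 s.
3. the wheel is back out and the start button is pressed beyond 4 mm, the pointer still within the green band (y of pointer_mark in the frame of flag_green between -0.004 and 0.004 m and z of wheel_crown in the frame of console above 0.078 m and value of joint start above 0.004 m), for 0.1 s.
At the end, for the whole second after the job is handed in: The red pointer's centre line is within 4 mm of the green flag's centre line, the wheel is at rest and sprung back out (pressed in less than 1 mm), and the start button is up again (pressed less than 1 mm) (y of pointer_mark in the frame of flag_green between -0.004 and 0.004 m and z of wheel_crown in the frame of console above 0.078 m and value of joint start below 0.001 m and velocity of joint wheel between -0.05 and 0.05 rad/s); the robot touches nothing.
It fails at once if the wheel clicks in (2.6 mm) while the pointer is off the green band (more than 5 mm from its centre line): a wrong rate is stored (z of wheel_crown in the frame of console below 0.0764 m and not (y of pointer_mark in the frame of flag_green between -0.005 and 0.005 m)).
It fails at once if the robot bears on the console, its wheel or its button with more than 18 N (contact force between any of the fingers, the arm and console above 18 N).
It fails at once if something else on the table is moved by more than 20 mm (distance of any of small_bin, card_stack, tape_roll, screwdriver, jar, blade_a, blade_b from where it was at the start of the episode above 0.02 m).
It also fails if it takes over 72 s, if anything falls off the work surface, if the arm or the gripper's body presses on something with over 40 N, if the wrist force passes 120 N, or if a joint passes its speed limit or range.

## Robot

A 6-joint arm with a two-finger parallel gripper is mounted at the origin on the work surface. World frame = base frame: x ahead of the robot, y to its left, z up, the work surface at z = 0. Lengths are in m, angles in rad, forces in N, time in s.
With the tool pointing down it reaches from about 0.25 to 0.775 m from the base axis. Payload 4 kg.
Tool frame: the origin (TCP) lies between the finger pads; the fingertips stand 25 mm ahead of it and the grasp point (between the pads) lies 6 mm ahead of it (robot.tip_reach is the distance from the TCP to the fingertips, in m); z points along the fingers, y is the line along which they close (so a half turn about z gives the same grasp; the last joint's range is limited). The gripper opens to 94 mm and grips with 3 to 60 N. Pads are 16 mm wide; open, the fingers measure 119 mm over their backs; the gripper's body (75 mm by 177 mm) begins 78 mm behind the grasp point.
Start: joints at [-1.354, 0.087, 1.371, -0, 1.684, -0.103], TCP at [0.173, -0.522, 0.231] pointing down, gripper open.
Joint ranges: [-3.1, 3.1], [-0.76, 2.03], [0.27, 2.55], [-1.08, 4.22], [0.17, 2.65], [-2.57, 2.57]. Speed limits (rad/s): [2.79, 2.79, 3.14, 3.14, 3.14, 3.14].

## Interface

Orientations are given as [roll, pitch, yaw] about the fixed x, y, z axes, in that order (R = Rz(yaw) Ry(pitch) Rx(roll)).
In Python, from bench import sensors, snapshot, camera_info, ticket, robot gives the robot as it stands.
- The arm moves only by the tool arm_command, never from a script. Its argument "plan" is a list of rows, each an object with "grip": the closure, from -1 (fully open) to 1 (shut); "slide": the shift along the tool's x, y, z normalised to -1 to 1, where 1 is 500 mm, a list of three; "spin": the turn about the tool's z normalised to -1 to 1, where 1 is 5 degrees. A call has 1 to 10 rows; each row shifts and turns the commanded pose from where the row before left it, along the tool's axes as they then stand; what a row does not reach is not made up. A row lasts 1/8 s, in which the tool goes at most 62.5 mm and 10.7 degrees, less where a joint would pass 70% of its speed; a pose out of reach is approached as far as the arm can. A call with a number of a shift or a turn outside -1 to 1 is refused whole. A call with a gripper value outside its range is refused whole. The fingers move at their own pace and stop on an object; the grip force is fixed at half the most. Time passes only in rows, so rows that do not move let the fingers close. It gives the time, the measured TCP pose, the force, the opening and the grip force at its end, in the units of the state.
- sensors.get_obs(): the state, without advancing time (a new reading comes with each control period).
- snapshot(name): name is "side" or "top" or "wrist"; returns the picture (480x640x3 uint8, red, green, blue); there is no depth.
- camera_info(name): a dict with "fx", "fy", "cx", "cy" (pixels), "position" and "rotation" of the camera in the world. Camera axes: x right, y up, looking along -z (the intrinsics and any distortion apply to the point x, -y, -z); pixel columns grow to the right and rows downward; lengths in m; the calibration is good to about 2 mm. The wrist camera is an equidistant fisheye: a pixel r from the principal point sees the ray r / f radians off the axis. A picture is of the moment at which its call begins: read the wrist's pose just before it. camera_info takes no time and is no camera call; for the wrist camera it gives the pose at the moment of the call.
- ticket.close_job(): hands the job in; it is judged then, once.
The state is a dict: "time": time; "joint_positions": joint angles; "qvel": joint speeds; "joint_torque": joint torques, N m; "tool_pos": TCP position; "ee_rot": TCP orientation; "wrist_force": force on the tool from outside, world axes, zero at the start; "wrist_torque": the same for the moment, N m; "width": finger opening in m; "finger_force": force on a finger pad.
Only numpy, scipy, OpenCV 4.12 (cv2) and the standard library are available. Lean on these libraries where they do the work, as an engineer would, in place of code of your own. Each camera call takes 0.05 s, during which the arm holds its last target. There are 200 camera calls.

## Working session

There is one attempt and no reset: what is moved stays moved. The work goes in short steps, Python scripts to look and compute and a tool call to move; the robot and the scene stay as the last step left them, time stands still between calls to the robot, and variables do not carry over. Pictures are saved under pics/ and viewed, at most 10 in all, crops included, and the job is handed in when it is done.

Besides the shell and the picture viewer there is one more tool, called after "Request:" as name(argument=value, ...) on one line, values as JSON. arm_command: Moves the arm, as the interface text tells. Scaled input: -1 to 1 covers 500 mm each way for a shift and 5 degrees each way for a turn. Its arguments: {"type":"object","properties":{"plan":{"type":"array","items":{"type":"object","properties":{"grip":{"type":"number"},"slide":{"type":"array","items":{"type":"number"}},"spin":{"type":"number"}}}}},"required":["plan"]}

```bash
ls; mkdir -p pics; cat > h.py <<'E'
import numpy as np, cv2
from bench import sensors, snapshot, camera_info, ticket, robot
def grab(name,fn):
    ci=camera_info(name); im=snapshot(name)
    cv2.imwrite('pics/'+fn,cv2.cvtColor(im,cv2.COLOR_RGB2BGR)); np.save('pics/'+fn+'.npy',im); return im,ci
def ray(ci,u,v,fish=False):
    x=(u-ci['cx'])/ci['fx']; y=(v-ci['cy'])/ci['fy']
    if fish:
        r=np.hypot(x,y); s=np.sin(r)/r if r>1e-9 else 1
        d=np.array([x*s,-y*s,-np.cos(r)])
    else: d=np.array([x,-y,-1.])
    return np.array(ci['position']),np.array(ci['rotation'])@d
def onz(ci,u,v,z,fish=False):
    p,d=ray(ci,u,v,fish); return p+d*(z-p[2])/d[2]
E
python3 - <<'E'
from h import *
o=sensors.get_obs(); print(o)
for n in('top','side'):
    im,ci=grab(n,n+'1.png'); print(n,ci)
E
```

```text
pics
{'time': 0.0, 'joint_positions': array([-1.35411401e+00,  8.79417930e-02,  1.37221758e+00,  3.72683578e-05,
        1.68361216e+00, -1.03117772e-01]), 'qvel': array([ 4.62941325e-04, -6.44300619e-04, -5.91010310e-05,  8.23159115e-04,
       -1.16745550e-03, -7.81990495e-04]), 'joint_torque': array([ 7.64073611e-04, -3.40188074e+01, -3.02423930e+01,  7.19343871e-02,
        3.30466940e-02, -1.76479839e-04]), 'tool_pos': array([ 0.17279961, -0.52163568,  0.22932996]), 'ee_rot': array([-3.13942916e+00, -2.61126633e-04,  3.19803956e-01]), 'wrist_force': array([ 0.02572681, -0.52468611, -0.25001726]), 'wrist_torque': array([-0.01498426,  0.03025852,  0.00170888]), 'finger_force': 0.0, 'width': 0.09387991321545437}
top {'fx': 487.4159866794387, 'fy': 487.4159866794387, 'cx': 325.2189081163884, 'cy': 236.881667043187, 'position': array([0.46189996, 0.03662688, 0.80751058]), 'rotation': array([ 0.11648191,  0.01335765, -1.58987596])}
side {'fx': 553.3412680048906, 'fy': 553.3412680048906, 'cx': 320.93944626392664, 'cy': 247.61955077463065, 'position': array([0.28227773, 0.65229156, 0.81113893]), 'rotation': array([ 0.74124784,  0.01504064, -2.80684866])}
```

```bash
sed -i "s/np.array(ci\['rotation'\])@d/Rotation.from_euler('xyz',ci['rotation']).apply(d)/; 1a from scipy.spatial.transform import Rotation" h.py
```

```text
(no output)
```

View pics/top1.png

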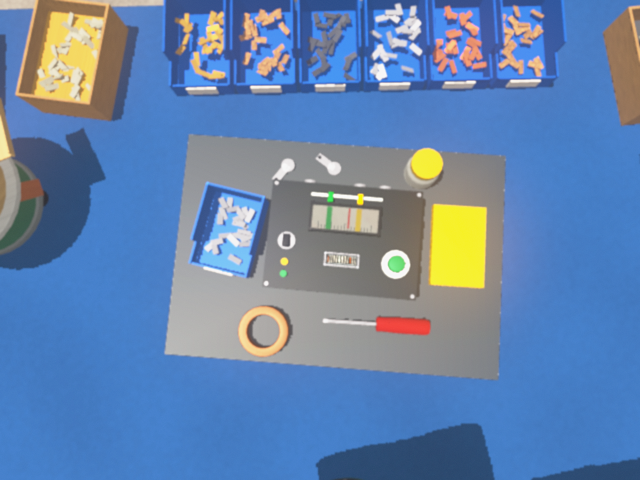

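View pics/side1.png

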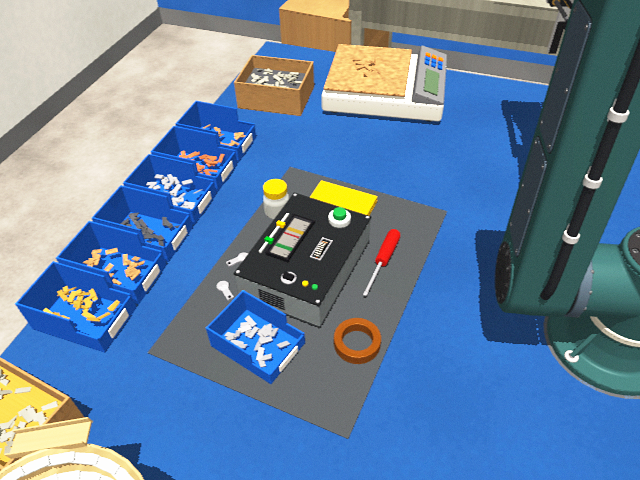

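```bash
cat > m.py <<'E'
from h import *
def blobs(im,lo,hi,box,amin=8):
    h=cv2.cvtColor(im,cv2.COLOR_RGB2HSV); m=cv2.inRange(h,lo,hi)
    k=np.zeros_like(m); x0,y0,x1,y1=box; k[y0:y1,x0:x1]=m[y0:y1,x0:x1]
    n,l,s,c=cv2.connectedComponentsWithStats(k)
    return [(c[i].round(2),s[i].tolist()) for i in range(1,n) if s[i][4]>=amin]
C={'green':((45,90,60),(80,255,255)),'yellow':((20,120,120),(34,255,255)),'red':((0,70,90),(9,255,255)),'red2':((170,70,90),(180,255,255)),'white':((0,0,170),(180,60,255))}
E
python3 - <<'E'
from m import *
for n,b in(('top',(265,175,425,305)),('side',(230,190,370,325))):
    im=np.load(f'pics/{n}1.png.npy')
    print(n)
    for c,(lo,hi) in C.items():
        for q in blobs(im,lo,hi,b): print(c,*q)
for n,b in(('top',(260,175,430,305)),('side',(230,190,375,325))):
    im=cv2.imread(f'pics/{n}1.png')[b[1]:b[3],b[0]:b[2]]
    cv2.imwrite(f'pics/{n}1c.png',cv2.resize(im,None,fx=4.4,fy=4.4,interpolation=cv2.INTER_CUBIC))
E
```

```text
top
green [330.15 196.76] [327, 191, 7, 12, 62]
green [328.42 217.71] [326, 207, 5, 22, 72]
green [395.98 263.51] [388, 256, 17, 16, 199]
green [283. 273.] [280, 270, 7, 7, 37]
yellow [420.47 176.53] [415, 175, 10, 5, 36]
yellow [359.9  199.05] [357, 193, 7, 12, 61]
yellow [357.94 220.1 ] [355, 209, 6, 23, 87]
yellow [284.05 260.93] [281, 258, 7, 7, 42]
red [348.42 217.88] [347, 208, 4, 20, 40]
white [277.61 176.67] [272, 175, 13, 5, 46]
white [415.9 179.7] [407, 175, 18, 10, 86]
white [309.44 180.41] [305, 179, 10, 4, 34]
white [276.13 182.47] [274, 181, 5, 4, 15]
white [359.42 184.55] [355, 183, 10, 4, 33]
white [384.71 186.69] [380, 185, 11, 4, 35]
white [319.23 194.01] [311, 192, 18, 5, 77]
white [418.71 194.5 ] [417, 193, 4, 4, 14]
white [345.1  196.21] [333, 194, 25, 6, 109]
white [372.64 198.54] [363, 196, 20, 6, 85]
white [319.06 216.12] [312, 205, 16, 23, 320]
white [342.53 218.12] [331, 207, 26, 24, 496]
white [369.28 220.42] [361, 209, 18, 24, 377]
white [285.96 239.93] [277, 231, 19, 19, 182]
white [341.11 259.68] [323, 251, 37, 18, 423]
white [394.59 264.1 ] [381, 250, 2
[... 689 characters left out ...]
e [284.55 216.79] [281, 213, 8, 9, 29]
white [298.68 224.19] [289, 218, 21, 13, 154]
white [274.07 231.26] [269, 226, 11, 12, 42]
white [292.59 232.67] [285, 230, 16, 6, 39]
white [287.27 240.02] [278, 233, 20, 14, 171]
white [320.5  248.35] [310, 237, 23, 23, 124]
white [262.8  246.54] [259, 242, 9, 11, 35]
white [279.72 250.91] [271, 246, 19, 11, 116]
white [238.37 257.96] [230, 252, 18, 14, 107]
white [237.33 271.11] [236, 270, 4, 3, 9]
white [291.6 273. ] [288, 272, 8, 4, 10]
white [287.17 280.31] [281, 276, 15, 8, 52]
white [366.6  289.35] [363, 282, 7, 13, 40]
white [231.08 294.85] [230, 292, 4, 6, 13]
white [317.5 300.8] [316, 300, 4, 3, 10]
white [248.46 321.09] [241, 316, 15, 9, 78]
```

View pics/top1c.png

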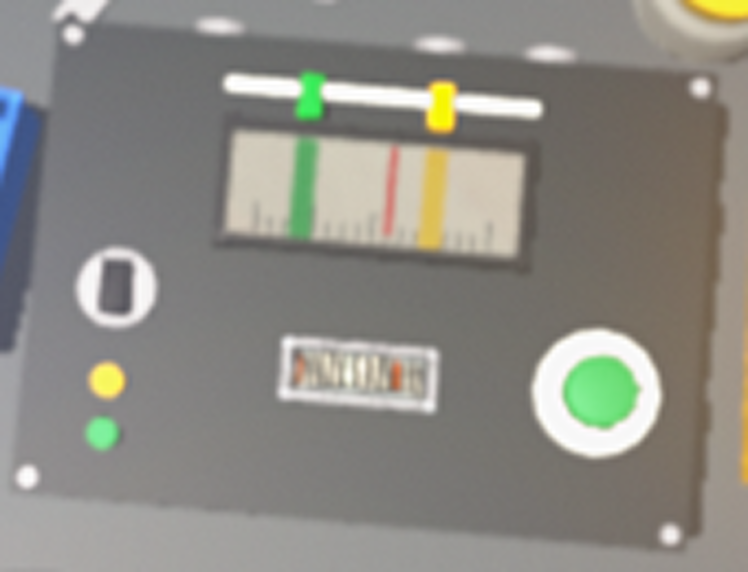

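```bash
cat >> h.py <<'E'
def tri(a,b):
    A=[];B=[]
    for p,d in(a,b):
        d=d/np.linalg.norm(d); M=np.eye(3)-np.outer(d,d); A.append(M);B.append(M@p)
    return np.linalg.lstsq(np.vstack(A),np.hstack(B),rcond=None)[0]
E
python3 - <<'E'
from h import *
np.set_printoptions(precision=4,suppress=True)
T,S=camera_info('top'),camera_info('side')
for n,a,b in(('scrBL',(276.13,182.47),(237.33,271.11)),('scrFL',(266.3,282.8),(317.5,300.8)),('slot',(341.1,259.7),(320.5,248.3)),('btn',(395.98,263.51),(339.07,213.03)),('led',(284.05,260.93),(304.77,282.91)),('led2',(283,273),(314.08,286.54)),('gband',(328.4,217.7),(283.93,246.54)),('yband',(357.94,220.1),(295.2,230.29)),('ptr',(348.42,217.9),(288,234.)),('gtab',(330.15,196.76),(268.56,239.65))):
    print(n,tri(ray(T,*a),ray(S,*b)))
z=.081
P={k:onz(T,*p,z) for k,p in dict(BL=(276.13,182.47),FL=(266.32,282.84),FR=(411.84,296.16),BR=(418.71,194.5),slot=(341.1,259.7),g=(328.42,217.71),p=(348.42,217.88),y=(357.94,220.1)).items()}
for k in P: print(k,P[k])
v=P['BL']-P['BR']+P['FL']-P['FR']; yaw=np.arctan2(-v[0],v[1]); print('yaw y',yaw)
v=P['BL']-P['FL']+P['BR']-P['FR']; print('yaw x',np.arctan2(v[1],v[0]))
c=sum(P[k] for k in('BL','FL','FR','BR'))/4; R=Rotation.from_euler('z',yaw)
for k in P: print(k,R.inv().apply(P[k]-c))
print('wheel',c+R.apply([-.032,0,0]),'btn',c+R.apply([-.032,-.08,0]))
E
```

```text
scrBL [0.6334 0.1185 0.076 ]
scrFL [0.4803 0.1344 0.0753]
slot [0.5134 0.0218 0.0758]
btn [ 0.5046 -0.0581  0.0934]
led [0.5125 0.1072 0.0778]
led2 [0.4948 0.1091 0.0772]
gband [0.5773 0.0395 0.0769]
yband [ 0.5726 -0.0051  0.0769]
ptr [0.5782 0.01   0.0796]
gtab [0.6085 0.0362 0.0812]
BL [0.632  0.1179 0.081 ]
FL [0.4801 0.1336 0.081 ]
FR [ 0.4564 -0.0815  0.081 ]
BR [ 0.6087 -0.0979  0.081 ]
slot [0.5123 0.0217 0.081 ]
g [0.5761 0.0393 0.081 ]
p [0.5752 0.0092 0.081 ]
y [ 0.5715 -0.005   0.081 ]
yaw y -0.10890432605431458
yaw x -0.1052568240681916
BL [0.0764 0.1088 0.    ]
FL [-0.0764  0.1079  0.    ]
FR [-0.0766 -0.1085  0.    ]
BR [ 0.0766 -0.1082  0.    ]
slot [-0.0322  0.0002  0.    ]
g [0.0293 0.0246 0.    ]
p [ 0.0317 -0.0054  0.    ]
y [ 0.0296 -0.02    0.    ]
wheel [0.5125 0.0215 0.081 ] btn [ 0.5038 -0.058   0.081 ]
```

Request:
arm_command(plan=[{"grip": 1,"slide": [0,0,0],"spin": 1},{"grip": 1,"slide": [0,0,0],"spin": 1},{"grip": 1,"slide": [0,0,0],"spin": 1},{"grip": 1,"slide": [0,0,0],"spin": 1},{"grip": 1,"slide": [0,0,0],"spin": 0.9},{"grip": 1,"slide": [0,0,0],"spin": 0}])

```text
time: 0.85
tool_pos: [0.1728, -0.5219, 0.2299]
ee_rot: [-3.141, 0.0, -0.107]
wrist_force: [0.7, -0.4, -0.3]
width: 0.0372
finger_force: 0.0
```

```bash
cat > go.py <<'E'
from h import *
import sys
def go(t):
    o=sensors.get_obs(); t=np.array(t)
    d=Rotation.from_euler('xyz',o['ee_rot']).inv().apply(t-o['tool_pos'])
    print('t',o['time'],'pos',o['tool_pos'].round(4),'rot',o['ee_rot'].round(4),'F',o['wrist_force'].round(2),'w',round(o['width'],4)); print('slide mm',(d*1000).round(2),'units',(d*2).round(4))
if __name__=='__main__': go([float(x) for x in sys.argv[1:]])
E
python3 go.py .5115 .0115 .15
```

```text
t 0.85 pos [ 0.1728 -0.5219  0.2299] rot [-3.1406e+00  4.0000e-04 -1.0690e-01] F [ 0.73 -0.44 -0.32] w 0.0372
slide mm [ 279.85 -566.39   80.37] units [ 0.5597 -1.1328  0.1607]
```

Request:
arm_command(plan=[{"grip": 1,"slide": [0.047,-0.094,0],"spin": 0},{"grip": 1,"slide": [0.047,-0.094,0],"spin": 0},{"grip": 1,"slide": [0.047,-0.094,0],"spin": 0},{"grip": 1,"slide": [0.047,-0.094,0],"spin": 0},{"grip": 1,"slide": [0.047,-0.094,0],"spin": 0},{"grip": 1,"slide": [0.047,-0.094,0],"spin": 0},{"grip": 1,"slide": [0.047,-0.094,0],"spin": 0},{"grip": 1,"slide": [0.047,-0.094,0],"spin": 0},{"grip": 1,"slide": [0.047,-0.094,0],"spin": 0},{"grip": 1,"slide": [0.047,-0.094,0],"spin": 0}])

```text
time: 2.1
tool_pos: [0.4577, -0.0785, 0.2304]
ee_rot: [3.141, -0.0, -0.106]
wrist_force: [0.4, -0.1, -0.1]
width: 0.0006
finger_force: 0.0
```

Request:
arm_command(plan=[{"grip": 1,"slide": [0.047,-0.094,0.04],"spin": 0},{"grip": 1,"slide": [0.043,-0.098,0.06],"spin": 0},{"grip": 1,"slide": [0,0,0.06],"spin": 0},{"grip": 1,"slide": [0,0,0],"spin": 0},{"grip": 1,"slide": [0,0,0],"spin": 0}])

```text
time: 2.72
tool_pos: [0.5126, 0.01, 0.1516]
ee_rot: [3.141, -0.002, -0.108]
wrist_force: [0.6, 0.5, 0.7]
width: 0.0004
finger_force: 0.0
```

```bash
python3 go.py .5115 .0115 .112; python3 -c "
from h import *
grab('wrist','w1.png')
im,ci=grab('top','top2.png');print(camera_info('wrist'))"
```

```text
t 2.725 pos [0.5126 0.01   0.1516] rot [ 3.1415e+00 -1.5000e-03 -1.0800e-01] F [0.57 0.53 0.73] w 0.0004
slide mm [-1.3  -1.36 39.59] units [-0.0026 -0.0027  0.0792]
{'fx': 371.64829954431775, 'fy': 371.64829954431775, 'cx': 314.64518485840676, 'cy': 242.1662541229331, 'position': array([5.89148885e-01, 4.58058918e-04, 3.07521125e-01]), 'rotation': array([-2.64053159e-01, -1.26904644e-04, -1.67891466e+00])}
```

View pics/w1.png

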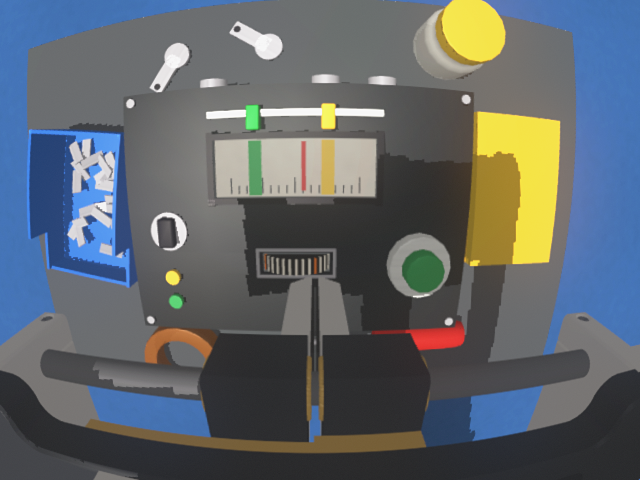

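Request:
arm_command(plan=[{"grip": 1,"slide": [-0.0025,-0.0025,0.034],"spin": 0},{"grip": 1,"slide": [0,0,0.034],"spin": 0},{"grip": 1,"slide": [0,0,0],"spin": 0},{"grip": 1,"slide": [0,0,0],"spin": 0},{"grip": 1,"slide": [0,0,0],"spin": 0}])

```text
time: 3.45
tool_pos: [0.5115, 0.0118, 0.117]
ee_rot: [3.142, -0.001, -0.108]
wrist_force: [-0.7, -0.3, -0.0]
width: 0.0002
finger_force: 0.0
```

Request:
arm_command(plan=[{"grip": 1,"slide": [0,0,0.003],"spin": 0},{"grip": 1,"slide": [0,0,0],"spin": 0}])

```text
time: 3.7
tool_pos: [0.5111, 0.0118, 0.1151]
ee_rot: [3.142, -0.0, -0.108]
wrist_force: [-0.1, -0.4, -0.6]
width: 0.0003
finger_force: 0.0
```

Request:
arm_command(plan=[{"grip": 1,"slide": [0,0,0.002],"spin": 0},{"grip": 1,"slide": [0,0,0],"spin": 0},{"grip": 1,"slide": [0,0,0],"spin": 0}])

```text
time: 4.08
tool_pos: [0.5111, 0.0118, 0.114]
ee_rot: [3.141, 0.0, -0.108]
wrist_force: [-0.5, -0.1, -0.0]
width: 0.0004
finger_force: 0.0
```

Request:
arm_command(plan=[{"grip": 1,"slide": [0,0,0.003],"spin": 0},{"grip": 1,"slide": [0,0,0],"spin": 0},{"grip": 1,"slide": [0,0,0],"spin": 0}])

```text
time: 4.45
tool_pos: [0.5111, 0.0118, 0.1124]
ee_rot: [3.142, 0.0, -0.108]
wrist_force: [-0.4, -0.2, -0.4]
width: 0.0007
finger_force: 0.0
```

Request:
arm_command(plan=[{"grip": 1,"slide": [0,0,0.002],"spin": 0},{"grip": 1,"slide": [0,0,0],"spin": 0},{"grip": 1,"slide": [0,0,0],"spin": 0}])

```text
time: 4.82
tool_pos: [0.5111, 0.0118, 0.1114]
ee_rot: [3.141, 0.0, -0.108]
wrist_force: [1.0, -0.2, -0.1]
width: 0.0004
finger_force: 0.0
```

Request:
arm_command(plan=[{"grip": 1,"slide": [0,0,0.002],"spin": 0},{"grip": 1,"slide": [0,0,0],"spin": 0},{"grip": 1,"slide": [0,0,0],"spin": 0}])

```text
time: 5.2
tool_pos: [0.5111, 0.0118, 0.1105]
ee_rot: [3.141, 0.0, -0.108]
wrist_force: [-0.4, 0.8, -0.2]
width: 0.0006
finger_force: 0.0
```

Request:
arm_command(plan=[{"grip": 1,"slide": [0,0,0.002],"spin": 0},{"grip": 1,"slide": [0,0,0],"spin": 0},{"grip": 1,"slide": [0,0,0],"spin": 0}])

```text
time: 5.58
tool_pos: [0.5111, 0.0118, 0.1095]
ee_rot: [3.142, -0.0, -0.108]
wrist_force: [-0.1, 0.2, 0.2]
width: 0.0005
finger_force: 0.0
```

Request:
arm_command(plan=[{"grip": 1,"slide": [0,0,0.0016],"spin": 0},{"grip": 1,"slide": [0,0,0],"spin": 0},{"grip": 1,"slide": [0,0,0],"spin": 0}])

```text
time: 5.95
tool_pos: [0.5112, 0.0119, 0.1088]
ee_rot: [3.142, -0.0, -0.108]
wrist_force: [-0.8, -0.1, 0.4]
width: 0.0001
finger_force: 0.5
```

Request:
arm_command(plan=[{"grip": 1,"slide": [0,0,0.0016],"spin": 0},{"grip": 1,"slide": [0,0,0],"spin": 0},{"grip": 1,"slide": [0,0,0],"spin": 0}])

```text
time: 6.32
tool_pos: [0.5112, 0.0118, 0.1081]
ee_rot: [3.142, -0.0, -0.108]
wrist_force: [0.3, 0.8, 2.8]
width: 0.0005
finger_force: 1.1
```

Request:
arm_command(plan=[{"grip": 1,"slide": [0,0,0.001],"spin": 0},{"grip": 1,"slide": [0,0,0],"spin": 0},{"grip": 1,"slide": [0,0,0],"spin": 0}])

```text
time: 6.7
tool_pos: [0.5112, 0.0118, 0.1076]
ee_rot: [3.141, -0.0, -0.108]
wrist_force: [-0.3, -0.4, 3.3]
width: 0.0005
finger_force: 1.7
```

```bash
cat > look.py <<'E'
from m import *
import sys
F=[];Z=[]
for i in range(5):
    o=sensors.get_obs();F.append(o['wrist_force']);Z.append(o['tool_pos'])
    ci=camera_info('wrist'); im=snapshot('wrist')
print('t',round(o['time'],2),'F',np.mean(F,0).round(2),'pos',np.mean(Z,0).round(5))
cv2.imwrite('pics/w_last.png',cv2.cvtColor(im,cv2.COLOR_RGB2BGR))
cp=np.array([.5443,.018,.076]); R=Rotation.from_euler('z',-.108)
for c in('green','yellow','red','red2'):
    for q,s in blobs(im,*C[c],(0,0,640,310),25):
        P=R.inv().apply(onz(ci,*q,.076,True)-cp)*1000
        if abs(P[1])<55 and 5<P[0]<65: print(c,q,s,'console mm',P.round(1))
E
python3 look.py
```

```text
t 6.9 F [-0.26 -0.03  3.66] pos [0.51118 0.01178 0.10752]
green [240.89 107.66] [232, 92, 19, 32, 574] console mm [63.4 26.1  0. ]
green [243.94 170.37] [236, 137, 17, 67, 944] console mm [31.5 25.   0. ]
yellow [334.58 105.86] [326, 90, 18, 33, 555] console mm [ 63.5 -20.5   0. ]
yellow [333.97 168.93] [327, 136, 15, 67, 1001] console mm [ 31.8 -20.4   0. ]
red [303.81 166.71] [301, 138, 6, 61, 326] console mm [32.9 -5.3  0. ]
```

Request:
arm_command(plan=[{"grip": 1,"slide": [0,-0.006,0],"spin": 0},{"grip": 1,"slide": [0,-0.006,0],"spin": 0},{"grip": 1,"slide": [0,0,0],"spin": 0},{"grip": 1,"slide": [0,0,0],"spin": 0}])

```text
time: 7.45
tool_pos: [0.5118, 0.0177, 0.108]
ee_rot: [3.141, -0.0, -0.108]
wrist_force: [-1.1, -0.5, 6.7]
width: 0.0004
finger_force: 3.1
```

```bash
python3 look.py
```

```text
t 7.65 F [-1.75 -1.59  6.47] pos [0.51178 0.01767 0.10796]
green [253.04 107.11] [244, 91, 19, 33, 569] console mm [63.5 25.9  0. ]
green [255.57 169.43] [248, 137, 16, 66, 963] console mm [31.8 25.   0. ]
yellow [346.99 106.26] [338, 90, 19, 33, 560] console mm [ 63.5 -20.8   0. ]
yellow [345.85 169.15] [338, 136, 16, 67, 1003] console mm [ 31.7 -20.5   0. ]
red [311. 167.] [309, 137, 5, 61, 305] console mm [32.7 -3.   0. ]
```

Request:
arm_command(plan=[{"grip": 1,"slide": [0,0,-0.0024],"spin": 0},{"grip": 1,"slide": [0,0,0],"spin": 0},{"grip": 1,"slide": [0,-0.004,0],"spin": 0},{"grip": 1,"slide": [0,0,0],"spin": 0}])

```text
time: 8.2
tool_pos: [0.512, 0.0201, 0.1087]
ee_rot: [-3.141, -0.0, -0.108]
wrist_force: [-1.7, -1.3, 3.6]
width: 0.0006
finger_force: 2.5
```

```bash
python3 look.py|grep -v yel
```

```text
t 8.4 F [-1.25 -1.09  4.62] pos [0.512   0.02006 0.10868]
green [258.23 106.84] [249, 91, 19, 32, 559] console mm [63.5 25.8  0. ]
green [260.64 169.3 ] [253, 137, 16, 66, 947] console mm [31.7 24.9  0. ]
red [313.64 166.95] [311, 137, 6, 61, 345] console mm [32.6 -1.9  0. ]
```

Request:
arm_command(plan=[{"grip": 1,"slide": [0,-0.006,0],"spin": 0},{"grip": 1,"slide": [0,-0.006,0],"spin": 0},{"grip": 1,"slide": [0,0,0],"spin": 0}])

```text
time: 8.82
tool_pos: [0.5127, 0.0264, 0.1087]
ee_rot: [-3.141, -0.0, -0.107]
wrist_force: [-0.7, 0.0, 4.9]
width: 0.0008
finger_force: 2.4
```

```bash
python3 look.py|grep -v yel
```

```text
t 9.03 F [-0.28  1.05  4.91] pos [0.5127  0.02639 0.10863]
green [271.33 106.54] [263, 91, 18, 32, 553] console mm [63.5 25.6  0. ]
green [273.38 169.31] [266, 137, 16, 66, 976] console mm [31.6 24.8  0. ]
red [321.12 166.2 ] [319, 137, 6, 61, 316] console mm [33.   0.7  0. ]
```

Request:
arm_command(plan=[{"grip": 1,"slide": [0,-0.006,0],"spin": 0},{"grip": 1,"slide": [0,-0.006,0],"spin": 0},{"grip": 1,"slide": [0,0,0],"spin": 0}])

```text
time: 9.45
tool_pos: [0.5133, 0.032, 0.1083]
ee_rot: [-3.141, 0.0, -0.108]
wrist_force: [-1.0, -0.8, 4.4]
width: 0.0
finger_force: 1.5
```

```bash
python3 look.py|grep -v yel
```

```text
t 9.65 F [0.3  0.21 3.13] pos [0.51325 0.03194 0.10832]
green [282.68 106.01] [274, 90, 18, 33, 542] console mm [63.5 25.4  0. ]
green [284.39 168.82] [277, 136, 16, 67, 989] console mm [31.7 24.8  0. ]
red [327.47 167.23] [325, 137, 6, 61, 361] console mm [32.5  3.1  0. ]
```

Request:
arm_command(plan=[{"grip": 1,"slide": [0,0,-0.012],"spin": 0},{"grip": 1,"slide": [0,0.02,0],"spin": 0},{"grip": 1,"slide": [0,0.02,0],"spin": 0},{"grip": 1,"slide": [0,0,0],"spin": 0},{"grip": 1,"slide": [0,0,0.008],"spin": 0},{"grip": 1,"slide": [0,0,0.002],"spin": 0},{"grip": 1,"slide": [0,0,0.002],"spin": 0},{"grip": 1,"slide": [0,0,0],"spin": 0}])

```text
time: 10.7
tool_pos: [0.5109, 0.0119, 0.1086]
ee_rot: [3.141, 0.0, -0.107]
wrist_force: [-2.2, -0.6, 1.5]
width: -0.0
finger_force: 0.7
```

```bash
python3 look.py|grep -v yel
```

```text
t 10.9 F [-1.39 -0.08  1.2 ] pos [0.51098 0.0119  0.10868]
green [241.53 107.54] [232, 92, 20, 32, 575] console mm [63.4 26.1  0. ]
green [244.56 169.25] [237, 137, 16, 66, 947] console mm [31.8 25.   0. ]
red [286.32 168.32] [284, 137, 6, 61, 341] console mm [31.9  3.6  0. ]
```

Request:
arm_command(plan=[{"grip": 1,"slide": [0,-0.006,0],"spin": 0},{"grip": 1,"slide": [0,-0.006,0],"spin": 0},{"grip": 1,"slide": [0,-0.006,0],"spin": 0},{"grip": 1,"slide": [0,-0.006,0],"spin": 0},{"grip": 1,"slide": [0,-0.006,0],"spin": 0},{"grip": 1,"slide": [0,-0.006,0],"spin": 0},{"grip": 1,"slide": [0,-0.004,0],"spin": 0},{"grip": 1,"slide": [0,0,0],"spin": 0}])

```text
time: 11.95
tool_pos: [0.5134, 0.0322, 0.1084]
ee_rot: [-3.141, -0.0, -0.107]
wrist_force: [-0.3, 1.0, 2.4]
width: 0.0006
finger_force: 1.3
```

```bash
python3 look.py|grep -v yel
```

```text
t 12.15 F [-0.07  1.06  2.67] pos [0.51338 0.03215 0.10842]
green [283.34 106.39] [275, 91, 18, 32, 546] console mm [63.4 25.3  0. ]
green [284.89 169.11] [277, 136, 16, 67, 997] console mm [31.7 24.7  0. ]
red [310.  167.5] [308, 138, 5, 60, 300] console mm [32.4 12.1  0. ]
```

Request:
arm_command(plan=[{"grip": 1,"slide": [0,0,-0.012],"spin": 0},{"grip": 1,"slide": [0,0.02,0],"spin": 0},{"grip": 1,"slide": [0,0.02,0],"spin": 0},{"grip": 1,"slide": [0,0,0],"spin": 0},{"grip": 1,"slide": [0,0,0.008],"spin": 0},{"grip": 1,"slide": [0,0,0.002],"spin": 0},{"grip": 1,"slide": [0,0,0.002],"spin": 0},{"grip": 1,"slide": [0,0,0],"spin": 0}])

```text
time: 13.2
tool_pos: [0.5109, 0.0119, 0.1087]
ee_rot: [3.141, 0.0, -0.108]
wrist_force: [-0.9, 0.6, 1.3]
width: 0.0005
finger_force: 0.7
```

Request:
arm_command(plan=[{"grip": 1,"slide": [0,-0.006,0],"spin": 0},{"grip": 1,"slide": [0,-0.006,0],"spin": 0},{"grip": 1,"slide": [0,-0.006,0],"spin": 0},{"grip": 1,"slide": [0,-0.006,0],"spin": 0},{"grip": 1,"slide": [0,-0.006,0],"spin": 0},{"grip": 1,"slide": [0,-0.006,0],"spin": 0},{"grip": 1,"slide": [0,-0.004,0],"spin": 0},{"grip": 1,"slide": [0,0,0],"spin": 0}])

```text
time: 14.2
tool_pos: [0.5134, 0.0322, 0.1084]
ee_rot: [-3.141, -0.0, -0.107]
wrist_force: [-0.7, 0.6, 1.7]
width: 0.0004
finger_force: 1.4
```

```bash
python3 look.py|grep -v yel
```

```text
t 14.4 F [-1.03  1.03  2.62] pos [0.51336 0.03217 0.10841]
green [283.35 106.43] [275, 91, 18, 32, 546] console mm [63.4 25.3  0. ]
green [283.16 169.38] [277, 136, 16, 67, 756] console mm [31.5 25.6  0. ]
red [292.2  167.39] [290, 137, 6, 62, 299] console mm [32.5 21.1  0. ]
```

Request:
arm_command(plan=[{"grip": 1,"slide": [0,0,-0.012],"spin": 0},{"grip": 1,"slide": [0,0.02,0],"spin": 0},{"grip": 1,"slide": [0,0.018,0],"spin": 0},{"grip": 1,"slide": [0,0,0],"spin": 0},{"grip": 1,"slide": [0,0,0.008],"spin": 0},{"grip": 1,"slide": [0,0,0.002],"spin": 0},{"grip": 1,"slide": [0,0,0.002],"spin": 0},{"grip": 1,"slide": [0,0,0],"spin": 0}])

```text
time: 15.45
tool_pos: [0.5111, 0.0128, 0.1087]
ee_rot: [3.141, 0.0, -0.108]
wrist_force: [-0.7, 0.4, 1.8]
width: 0.0003
finger_force: 1.0
```

Request:
arm_command(plan=[{"grip": 1,"slide": [0,-0.006,0],"spin": 0},{"grip": 1,"slide": [0,-0.006,0],"spin": 0},{"grip": 1,"slide": [0,-0.005,0],"spin": 0},{"grip": 1,"slide": [0,0,0],"spin": 0}])

```text
time: 15.95
tool_pos: [0.5121, 0.0218, 0.1089]
ee_rot: [-3.141, -0.0, -0.107]
wrist_force: [-2.2, -0.1, 3.9]
width: 0.0004
finger_force: 2.4
```

```bash
python3 look.py
```

```text
t 16.15 F [-2.51  0.43  4.8 ] pos [0.51212 0.02181 0.10882]
green [261.91 106.81] [253, 91, 19, 32, 568] console mm [63.4 25.7  0. ]
green [264.8  171.01] [257, 137, 16, 65, 517] console mm [30.7 24.6  0. ]
yellow [355.65 106.64] [347, 91, 19, 32, 558] console mm [ 63.4 -21.    0. ]
yellow [353.95 168.78] [347, 136, 15, 67, 996] console mm [ 31.8 -20.4   0. ]
red [263.36 167.52] [261, 138, 6, 60, 303] console mm [32.5 25.3  0. ]
```

View pics/w_last.png

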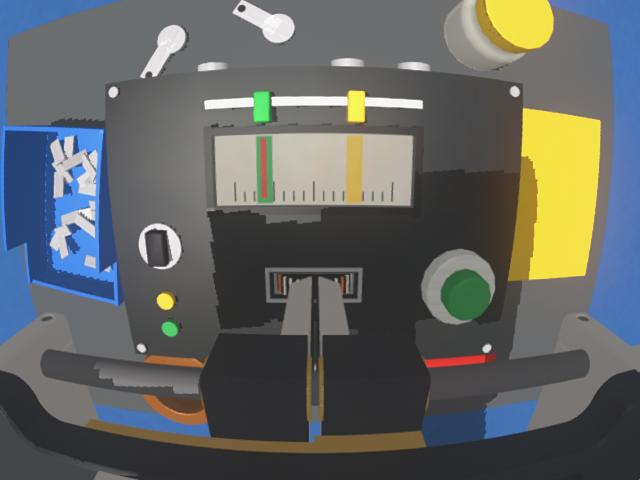

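Request:
arm_command(plan=[{"grip": 1,"slide": [0,0,0.0025],"spin": 0},{"grip": 1,"slide": [0,0,0.0025],"spin": 0},{"grip": 1,"slide": [0,0,0],"spin": 0},{"grip": 1,"slide": [0,0,0],"spin": 0}])

```text
time: 16.7
tool_pos: [0.5121, 0.0218, 0.1072]
ee_rot: [-3.141, -0.0, -0.108]
wrist_force: [-5.3, 0.7, 9.2]
width: 0.0005
finger_force: 4.5
```

```bash
python3 look.py|grep -v yel
```

```text
t 16.9 F [-4.87  0.53  9.18] pos [0.51214 0.02179 0.10719]
green [261.36 106.5 ] [253, 91, 18, 32, 557] console mm [63.5 25.8  0. ]
green [264.61 171.85] [256, 137, 17, 66, 510] console mm [30.4 24.5  0. ]
red [263.01 167.48] [260, 138, 7, 60, 305] console mm [32.6 25.3  0. ]
```

Request:
arm_command(plan=[{"grip": 1,"slide": [0,0,0.0012],"spin": 0},{"grip": 1,"slide": [0,0,0],"spin": 0},{"grip": 1,"slide": [0,0,0],"spin": 0}])

```text
time: 17.32
tool_pos: [0.5121, 0.0218, 0.1068]
ee_rot: [-3.141, -0.0, -0.108]
wrist_force: [-3.9, 1.3, 9.7]
width: 0.0002
finger_force: 4.9
```

Request:
arm_command(plan=[{"grip": 1,"slide": [0,0,-0.006],"spin": 0},{"grip": 1,"slide": [0,0,-0.02],"spin": 0},{"grip": 1,"slide": [0,0,-0.06],"spin": 0},{"grip": 1,"slide": [0,0,0],"spin": 0},{"grip": 1,"slide": [0,0,0],"spin": 0}])

```text
time: 17.95
tool_pos: [0.5118, 0.0213, 0.1474]
ee_rot: [3.142, 0.001, -0.108]
wrist_force: [0.1, 0.2, 0.3]
width: 0.0005
finger_force: 0.0
```

```bash
python3 look.py; python3 go.py .5035 -.058 .139
```

```text
t 18.15 F [-0.26 -0.16  0.18] pos [0.51149 0.0213  0.14701]
green [269.92 111.6 ] [263, 99, 15, 26, 374] console mm [63.3 25.6  0. ]
green [272.24 163.73] [266, 136, 13, 55, 319] console mm [31.4 24.5  0. ]
yellow [347.27 111.04] [340, 98, 16, 27, 385] console mm [ 63.5 -20.7   0. ]
yellow [346.38 163.38] [340, 136, 13, 55, 672] console mm [ 31.6 -20.4   0. ]
red [270.95 162.01] [269, 138, 5, 49, 202] console mm [32.5 25.3  0. ]
t 18.2 pos [0.5116 0.0213 0.1473] rot [ 3.1415e+00  1.9000e-03 -1.0780e-01] F [-0.59  1.17 -0.51] w 0.0006
slide mm [ 0.55 79.7   8.31] units [0.0011 0.1594 0.0166]
```

Request:
arm_command(plan=[{"grip": 1,"slide": [0.001,0.08,0],"spin": 0},{"grip": 1,"slide": [0,0.08,0],"spin": 0},{"grip": 1,"slide": [0,0,0.018],"spin": 0},{"grip": 1,"slide": [0,0,0.018],"spin": 0},{"grip": 1,"slide": [0,0,0],"spin": 0},{"grip": 1,"slide": [0,0,0],"spin": 0}])

```text
time: 18.95
tool_pos: [0.504, -0.0574, 0.1303]
ee_rot: [-3.141, 0.0, -0.106]
wrist_force: [-0.0, 0.1, -1.3]
width: 0.0005
finger_force: 0.0
```

Request:
arm_command(plan=[{"grip": 1,"slide": [0,0,0.006],"spin": 0},{"grip": 1,"slide": [0,0,0],"spin": 0},{"grip": 1,"slide": [0,0,0],"spin": 0}])

```text
time: 19.32
tool_pos: [0.504, -0.0582, 0.1276]
ee_rot: [3.142, -0.0, -0.108]
wrist_force: [0.5, -0.2, -0.5]
width: 0.0003
finger_force: 0.0
```

Request:
arm_command(plan=[{"grip": 1,"slide": [0,0,0.006],"spin": 0},{"grip": 1,"slide": [0,0,0.004],"spin": 0},{"grip": 1,"slide": [0,0,0],"spin": 0},{"grip": 1,"slide": [0,0,0],"spin": 0}])

```text
time: 19.82
tool_pos: [0.5043, -0.0584, 0.1231]
ee_rot: [3.141, -0.001, -0.108]
wrist_force: [0.2, 0.1, 4.0]
width: 0.0006
finger_force: 2.0
```

Request:
arm_command(plan=[{"grip": 1,"slide": [0,0,0.004],"spin": 0},{"grip": 1,"slide": [0,0,0.003],"spin": 0},{"grip": 1,"slide": [0,0,0],"spin": 0},{"grip": 1,"slide": [0,0,0],"spin": 0}])

```text
time: 20.32
tool_pos: [0.5043, -0.0584, 0.1197]
ee_rot: [3.141, -0.001, -0.108]
wrist_force: [-0.2, 0.7, 7.1]
width: 0.0003
finger_force: 3.2
```

Request:
arm_command(plan=[{"grip": 1,"slide": [0,0,0],"spin": 0},{"grip": 1,"slide": [0,0,-0.01],"spin": 0},{"grip": 1,"slide": [0,0,-0.04],"spin": 0},{"grip": 1,"slide": [0,0,-0.1],"spin": 0},{"grip": 1,"slide": [0,0,0],"spin": 0},{"grip": 1,"slide": [0,0,0],"spin": 0},{"grip": 1,"slide": [0,0,0],"spin": 0}])

```text
time: 21.2
tool_pos: [0.5029, -0.0581, 0.1917]
ee_rot: [-3.141, 0.004, -0.108]
wrist_force: [-0.8, -0.9, -0.6]
width: 0.0002
finger_force: 0.0
```

```bash
python3 look.py; python3 -c "
from h import *
print(ticket.close_job())"
```

```text
t 21.4 F [-0.3  -0.13  0.08] pos [ 0.50318 -0.05815  0.19221]
green [171.07 123.56] [165, 113, 14, 21, 258] console mm [63.  27.4  0. ]
green [177.28 165.72] [172, 143, 9, 43, 137] console mm [30.4 23.4  0. ]
yellow [229.84 118.46] [223, 109, 14, 22, 162] console mm [ 63.9 -19.1   0. ]
yellow [231.36 161.41] [227, 140, 10, 44, 388] console mm [ 31.9 -19.7   0. ]
red [173.37 163.06] [171, 144, 5, 39, 124] console mm [32.6 26.5  0. ]
the job is handed in; nothing more can be done
None
```

The job is handed in at about 21 s, with no verdict shown. The pointer sat about 1 mm from the green band's centre, the wheel went about 3.5 mm in (about 9.5 N) and was let go, and the start button went about 6 mm down (7 N) and was let go, with the arm then lifted clear.

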